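# Test the trip unit on the meter calibration rig

### The job

Do the trip test on the unit with the red lever knob: press its yellow test button right in so that its lever drops, then let go of the button and lift that lever back up until it rests by itself in its upright, armed position. Leave the lever of the unit with the blue knob up.

Things in the scene. Friction and masses are not known exactly. Their poses are not given: they have to be found in the camera images.
- red_button_top (a point): Centre of the top of the round yellow button (26 mm across, 105 mm above the bench) of the red-knob unit, a fixed green box 120 deep (x), 170 wide (y), 60 high. Axes: the unit's, x front to back (front faces the robot), y left, z up. It sits in a black turret (44 wide, top at 92). Pressed straight down 9 mm it trips the lever at 6 mm; spring 1 N at first, 5 N fully in; springs back.
- red_knob (a point): Centre of the lever's red knob, a cylinder 26 mm across, 26 mm long along the unit's y (parallel to the hinge): fingers closing along y from above hold its flat ends and it can pivot between them. It is 70 mm from the hinge axis and 105 mm left of the button. Up: 143 mm above the bench, 17 mm behind the hinge; dropped: 90 mm high, 69 mm in front of the hinge. Box top at 60 mm.
- red_lever (a joint): Angle of the red-knob lever, rad. Hinge axis along the unit's y, 22 mm behind the button centre, 75 mm above the bench. 0 = armed: leaning back 0.24 past upright on its stop, held by its own weight; grows as the knob falls forward; 1.60 = fully dropped on its lower stop. Let go, it falls to the side it leans to, in about 1 s. Knob about 0.1 kg, little friction, no latch.
- blue_lever (a joint): Angle of the lever of the other unit, built alike but with a blue knob, rad; 0 = armed, as it starts; grows as it falls forward. It is to stay armed.
Not all that is in view belongs to the job. What is shaped like the part that bears red_button_top but pink is not meant.

How it is judged (in metres and radians):
On the way, in this order (a step that is already met when the one before it is completed fails the run):
1. the yellow test button of the red-knob unit is pressed in (distance of red_button_top from where it was at the start of the episode above 0.004 m).
2. the red-knob lever has dropped and the button has been let go (value of joint red_lever above 1.4 rad and distance of red_button_top from where it was at the start of the episode below 0.002 m), for 0.1 s.
At the end, for the whole second after the job is handed in: The red-knob lever rests armed again (within 0.1 rad of its upper stop, at rest), its test button is back out (within 2 mm), and the blue-knob lever is still armed (within 0.15 rad) (value of joint red_lever below 0.1 rad and velocity of joint red_lever between -0.1 and 0.1 rad/s and distance of red_button_top from where it was at the start of the episode below 0.002 m and value of joint blue_lever below 0.15 rad); the robot touches nothing.
It fails at once if the blue-knob lever is moved off its armed position (by more than 0.15 rad) (value of joint blue_lever above 0.15 rad).
It also fails if it takes over 51 s, if anything falls off the work surface, if the arm or the gripper's body presses on something with over 40 N, if the wrist force passes 120 N, or if a joint passes its speed limit or range.

### The arm

A 6-joint arm with a two-finger parallel gripper is mounted at the origin on the work surface. World frame = base frame: x ahead of the robot, y to its left, z up, the work surface at z = 0. Lengths are in mm, angles in rad, forces in N, time in s.
With the tool pointing down it reaches from about 350 to 975 mm from the base axis. Payload 7.1 kg.
Tool frame: the origin (TCP) lies on the front face of the gripper's body, between the roots of the fingers; the fingertips stand 80 mm ahead of it and the grasp point (between the pads) lies 61 mm ahead of it (env.tips_ahead is the distance from the TCP to the fingertips, in mm); z points along the fingers, y is the direction in which the jaws open and shut (so a half turn about z gives the same grasp; the last joint's range is limited). The gripper opens to 88 mm and grips with 3 to 60 N. Pads are 20 mm wide; open, the fingers measure 115 mm over their backs; the gripper's body (75 mm by 178 mm) begins 61 mm behind the grasp point.
Start: joints at [1.142, 0.423, 1.63, -0, 1.089, -0.019], TCP at [248.984, 573.247, 302.675] pointing down, gripper open.
Joint ranges: [-3, 3], [-0.9, 2.11], [0.09, 2.58], [-1.31, 4.45], [0.11, 2.69], [-2.54, 2.54]. Speed limits (rad/s): [2.39, 2.39, 3.01, 3.14, 3.14, 3.14].

### API

Orientations are given as a unit quaternion [x, y, z, w].
In Python, from station import env, set_gripper, viewer, workorder gives the robot as it stands. Calls block until the motion is done:
- env.reach(position, orientation): joint-space move of the TCP to a pose.
- env.move_l(position, rot=None, rate=150, f_stop=None): straight line of the TCP; rot=None keeps the orientation; rate is the mean speed in mm/s. With f_stop (N) it stops when the force on the tool has changed by that much, and returns True; else False.
- env.move_joints(angles): joint-space move.
- set_gripper(opening): finger opening in mm; the grip force is fixed at half the most; returns when the fingers have stopped.
- env.hold(seconds).
- env.ik(position, orientation): joint angles nearest the present ones, or None.
- env.read_state(): the state.
- viewer.camera(name): name is "scene" or "top" or "wrist"; returns the picture (400x640x3 uint8, blue, green, red); there is no depth.
- viewer.camera_params(name): a dict with "fx", "fy", "cx", "cy" (pixels), "pose" (4x4, takes a point from camera to world coordinates); the wrist camera has in their place "tool_from_camera" (4x4, takes a point from camera to tool coordinates, whose origin is the TCP and whose axes are the flange's). Camera axes: x right, y up, looking along -z (the intrinsics and any distortion apply to the point x, -y, -z); pixel columns grow to the right and rows downward; lengths in mm; the calibration is good to about 2 mm. A picture is of the moment at which its call begins: read the wrist's pose just before it. camera_params takes no time and is no camera call.
A pose or a line that the arm cannot do raises env.IKError and nothing moves.
- workorder.sign_off(): hands the job in, once; it reports no verdict.
The state is a dict: "time_s": time; "qpos": joint angles; "dq": joint speeds; "tau": joint torques, N m; "tool_pos": TCP position; "orientation": TCP orientation; "force": force on the tool from outside, world axes, zero at the start; "wrist_torque": the same for the moment, N m; "width": finger opening in mm.
Only numpy, scipy, OpenCV 4.12 (cv2) and the standard library are available. Lean on these libraries where they do the work, as an engineer would, in place of code of your own. Each camera call takes 0.05 s, during which the arm holds its last target. There are 200 camera calls.

## Working session

There is one attempt and no reset: what is moved stays moved. The work goes in short steps, each a Python script; the robot and the scene stay as the last script left them, time stands still between calls to the robot, and variables do not carry over. Pictures are saved under pics/ and viewed, about 8 in all and at most 12, crops included, and the job is handed in when it is done.

```bash
mkdir -p pics; ls
python3 - <<'E'
from station import env, set_gripper, viewer, workorder
import cv2,numpy as np,pickle
d={}
for n in("scene","top","wrist"):
    s=env.read_state(); im=viewer.camera(n); cv2.imwrite(f"pics/{n}0.png",im); p=viewer.camera_params(n); print(n,{k:(np.round(v,3).tolist() if not isinstance(v,str) else v) for k,v in p.items()})
print(s)
E
```

```text
pics
scene {'fx': 383.524, 'fy': 383.524, 'cx': 313.742, 'cy': 199.234, 'pose': [[0.642, -0.456, 0.617, 990.76], [0.767, 0.397, -0.505, -433.846], [-0.015, 0.797, 0.604, 596.853], [0.0, 0.0, 0.0, 1.0]]}
top {'fx': 493.399, 'fy': 493.399, 'cx': 321.022, 'cy': 204.631, 'pose': [[-0.117, 0.968, -0.223, 263.713], [-0.993, -0.114, 0.028, -11.665], [0.002, 0.224, 0.974, 1138.546], [0.0, 0.0, 0.0, 1.0]]}
wrist {'fx': 307.887, 'fy': 307.887, 'cx': 319.26, 'cy': 199.662, 'tool_from_camera': [[-0.0, 0.971, 0.241, 65.816], [1.0, 0.0, -0.0, -0.238], [-0.0, 0.241, -0.971, -81.451], [0.0, 0.0, 0.0, 1.0]]}
{'time_s': 0.1, 'qpos': array([ 1.14200396e+00,  4.23765007e-01,  1.63056482e+00, -2.12703834e-05,
        1.08861819e+00, -1.89978260e-02]), 'dq': array([ 9.38988037e-05, -2.81564091e-03,  6.83474879e-05, -1.24251907e-03,
       -2.72090967e-03,  7.94398653e-05]), 'tau': array([ 8.16867268e-04, -5.45617747e+01, -2.74326038e+01,  6.46145199e-02,
        1.87860557e-02, -2.12258072e-05]), 'tool_pos': array([248.83645984, 572.92010565, 301.99815404]), 'orientation': array([ 2.03461699e-01,  9.79082672e-01, -6.62855967e-04, -1.41280421e-04]), 'force': array([-0.42763   ,  0.56882858, -0.22863512]), 'wrist_torque': array([ 0.01647063,  0.02766238, -0.04355416]), 'width': 87.74829778134041}
```

View pics/top0.png

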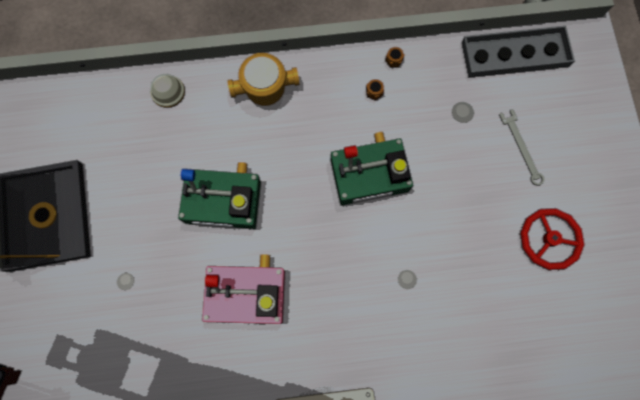

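View pics/scene0.png

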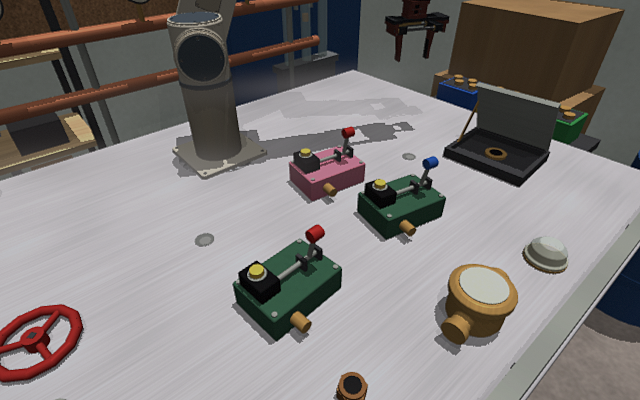

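Top view candidates are the green unit with red knob (knob 350,152; button 400,166), the pink decoy (knob 212,281; button 266,302) and the green unit with blue knob (knob 188,174; button 240,201). In the scene view these are at 315,234 / 257,271, 348,132 / 306,153 and 430,162 / 380,185. I choose the green one with the red knob. Next I triangulate it and crop it.

```bash
cat > h.py <<'E'
import cv2,numpy as np
from station import env, set_gripper, viewer, workorder
def ray(n,uv,T=None):
    p=viewer.camera_params(n); P=np.array(p["pose"]) if T is None else T@np.array(p["tool_from_camera"])
    d=np.array([(uv[0]-p["cx"])/p["fx"],-(uv[1]-p["cy"])/p["fy"],-1.])
    d=P[:3,:3]@d; return P[:3,3],d/np.linalg.norm(d)
def tri(a,b):
    (o1,d1),(o2,d2)=a,b
    t=np.linalg.lstsq(np.c_[d1,-d2],o2-o1,rcond=None)[0]
    A,B=o1+t[0]*d1,o2+t[1]*d2; return (A+B)/2,np.linalg.norm(A-B)
def plane(r,z): o,d=r; return o+d*(z-o[2])/d[2]
R={'red':[((0,150,70),(6,255,255)),((174,150,70),(180,255,255))],'yel':[((22,120,100),(35,255,255))],'blue':[((105,150,70),(125,255,255))],'green':[((60,90,20),(90,255,255))]}
def blobs(im,c,amin=15):
    h=cv2.cvtColor(im,cv2.COLOR_BGR2HSV); m=sum(cv2.inRange(h,*r) for r in R[c])
    n,l,s,ce=cv2.connectedComponentsWithStats(m); return [(ce[i].round(1),s[i].tolist()) for i in range(1,n) if s[i,4]>=amin]
def near(im,c,uv): return min(blobs(im,c),key=lambda b:np.hypot(*(b[0]-uv)))
E
python3 - <<'E'
from h import *
t,s=cv2.imread('pics/top0.png'),cv2.imread('pics/scene0.png')
for nm,c,a,b in(('rbut','yel',(400,166),(257,271)),('rknob','red',(350,152),(315,234)),('bbut','yel',(240,201),(380,185)),('bknob','blue',(188,174),(430,162)),('pbut','yel',(266,302),(306,153)),('pknob','red',(212,281),(348,132))):
    A,B=near(t,c,a),near(s,c,b); X,g=tri(ray('top',A[0]),ray('scene',B[0])); print(nm,A,B,X.round(1),round(g,1))
cr=np.hstack([cv2.resize(t[120:215,320:425],(400,362),interpolation=2),cv2.resize(s[215:345,225:365],(390,362),interpolation=2)])
cv2.imwrite('pics/crop1.png',cr)
for n,im in(('top',t),('scene',s)): print(n,blobs(im,'green',500))
E
```

```text
rbut (array([399.7, 164.6]), [394, 159, 12, 12, 108]) (array([255.9, 269.2]), [249, 264, 15, 11, 132]) [ 571.  -223.8  100.1] 1.1
rknob (array([350.4, 151.3]), [344, 146, 13, 11, 120]) (array([316.1, 231.3]), [307, 225, 18, 15, 147]) [ 600.7 -114.   143.4] 4.8
bbut (array([238.4, 200.6]), [233, 195, 12, 12, 108]) (array([379.6, 182.2]), [374, 179, 12, 7, 59]) [531.3 135.3  99.5] 1.0
bknob (array([187.1, 174.5]), [181, 170, 13, 11, 117]) (array([432. , 160.6]), [425, 157, 13, 9, 77]) [590.5 233.1 143.6] 5.7
pbut (array([265.7, 302.2]), [260, 297, 12, 12, 108]) (array([305.1, 150.8]), [301, 148, 10, 6, 40]) [309.4  96.6 100. ] 1.4
pknob (array([211.7, 280.5]), [205, 275, 14, 12, 150]) (array([349.1, 130.3]), [343, 127, 12, 8, 62]) [363.6 196.5 144.7] 5.0
top [(array([376.7, 151.3]), [353, 140, 50, 25, 651]), (array([363.9, 180.7]), [332, 151, 80, 53, 1820]), (array([218.4, 198.7]), [180, 170, 80, 58, 2645])]
scene [(array([568.4, 129.1]), [552, 113, 36, 31, 607]), (array([402.1, 210.4]), [358, 186, 88, 53, 2377]), (array([285.3, 257.5]), [262, 241, 47, 35, 733]), (array([292.3, 295.7]), [233, 255, 109, 86, 3786])]
```

View pics/crop1.png

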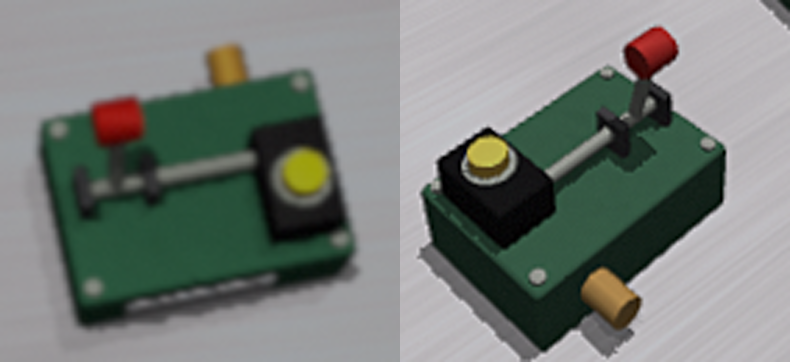

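The crop confirms the choice: a green box, with its red knob up at top-left and a yellow button in a black turret. Triangulated heights are 100 mm (button mask including its side) and 143 mm (knob), which agree with the text. Next I refine with the wrist camera from two places.

```bash
cat >> h.py <<'E'
from scipy.spatial.transform import Rotation as Ro
def quat(psi,flip=True):   # tool down, jaws along unit y; flip: camera on far side
    s=-1 if flip else 1
    y=s*np.array([-np.sin(psi),np.cos(psi),0]); z=np.array([0,0,-1.]); x=np.cross(y,z)
    return Ro.from_matrix(np.c_[x,y,z]).as_quat()
def wpose():
    s=env.read_state(); T=np.eye(4); T[:3,:3]=Ro.from_quat(s['orientation']).as_matrix(); T[:3,3]=s['tool_pos']; return T
def proj(T,X):
    p=viewer.camera_params('wrist'); c=np.linalg.inv(T@np.array(p["tool_from_camera"]))@np.r_[X,1]
    return np.array([p['cx']-p['fx']*c[0]/c[2],p['cy']+p['fy']*c[1]/c[2]])
E
python3 - <<'E'
from h import *
psi=0.09
for f in(1,0): print(f,env.ik([590,-165,330],quat(psi,f)))
q=quat(psi); B=np.array([571,-224,104]);K=np.array([600,-114,143])
obs=[]
for i,p in enumerate(([560,-130,330],[600,-205,330])):
    env.reach(p,q); env.hold(.4); T=wpose(); im=viewer.camera('wrist'); cv2.imwrite(f'pics/w{i}.png',im); np.save(f'pics/T{i}.npy',T)
    o=[]
    for c,X in(('yel',B),('red',K)):
        b=near(im,c,proj(T,X)); print(c,proj(T,X).round(),b); o.append(ray('wrist',b[0],T))
    obs.append(o)
for k in(0,1): print(tri(obs[0][k],obs[1][k]))
print([plane(o[0],104)for o in obs]); print(env.read_state()['time_s'],T[:3,3])
E
```

```text
1 [-2.92119762e-01  3.75928394e-01  1.63456438e+00 -4.44089210e-16
  1.13109988e+00  1.18867657e+00]
0 [-2.92119762e-01  3.75928394e-01  1.63456438e+00 -4.44089210e-16
  1.13109988e+00 -1.95291609e+00]
yel [412. 186.] (array([412. , 185.3]), [400, 173, 25, 25, 479])
red [305. 151.] (array([307.6, 150. ]), [292, 136, 31, 30, 815])
yel [336. 217.] (array([335.4, 216.1]), [324, 205, 24, 23, 428])
red [218. 189.] (array([217.6, 187.5]), [202, 174, 33, 28, 790])
(array([ 571.86381027, -223.83893394,  102.67491199]), np.float64(0.10444229246294867))
(array([ 602.5353722 , -116.00786837,  150.9707473 ]), np.float64(0.9177211047007541))
[array([ 572.04596926, -223.4391603 ,  104.        ]), array([ 572.31170566, -223.70594351,  104.        ])]
4.2 [ 599.8995833  -204.36955438  330.20280354]
```

View pics/w0.png

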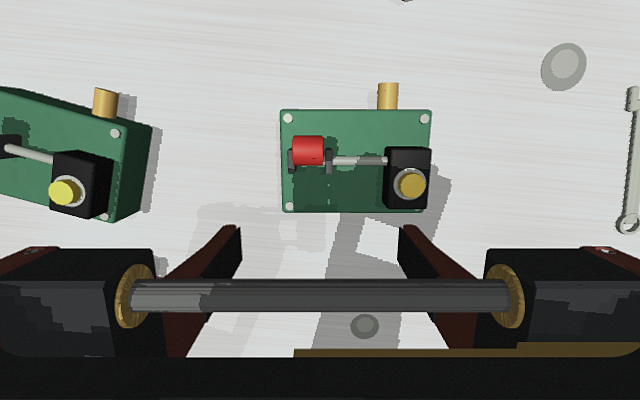

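The wrist view agrees: the box's rear edge lies on row 109 at both ends (yaw ≈ 0.09), and the knob is 39/105 mm from the button as specified. Now I press the button.

```bash
cat >> h.py <<'E'
PSI=.088; ux=np.array([np.cos(PSI),np.sin(PSI),0]); uy=np.array([-ux[1],ux[0],0]); BT=np.array([572.1,-223.6,105]); Q=quat(PSI)
H=BT+22*ux+105*uy; H[2]=75
def knob(a): t=a-.245; return H-70*np.sin(t)*ux+np.array([0,0,70*np.cos(t)])
E
python3 - <<'E'
from h import *
set_gripper(0)
env.reach(BT+[0,0,150],Q); env.move_l(BT+[0,0,90],rate=100); env.hold(.2); f0=env.read_state()['force']
hit=env.move_l(BT+[0,0,69],rate=25,f_stop=12); s=env.read_state(); print(hit,s['tool_pos'],s['force']-f0)
env.move_l(BT+[0,0,110],rate=100); env.hold(1.2)
env.reach(np.r_[(knob(1.6)+30*ux)[:2],330],Q); env.hold(.4)
T=wpose(); im=viewer.camera('wrist'); cv2.imwrite('pics/w2.png',im); sc=viewer.camera('scene'); cv2.imwrite('pics/s2.png',sc[180:350,200:400])
b=near(im,'red',proj(T,knob(1.6))); print(b,proj(T,knob(1.6)),plane(ray('wrist',b[0],T),90),knob(1.6),env.read_state()['time_s'])
cv2.imwrite('pics/c2.png',np.hstack([im,cv2.resize(sc[215:345,225:365],(160,400))]))
E
```

```text
True [ 572.235431   -223.68339169  176.3157359 ] [-2.1403052   0.39862289  7.43950905]
(array([319., 213.]), [308, 202, 23, 23, 512]) [319.01340494 212.85450205] [ 516.51301476 -123.08163898   90.        ] [ 516.67494153 -123.0821585    89.98877471] 10.575
```

View pics/c2.png

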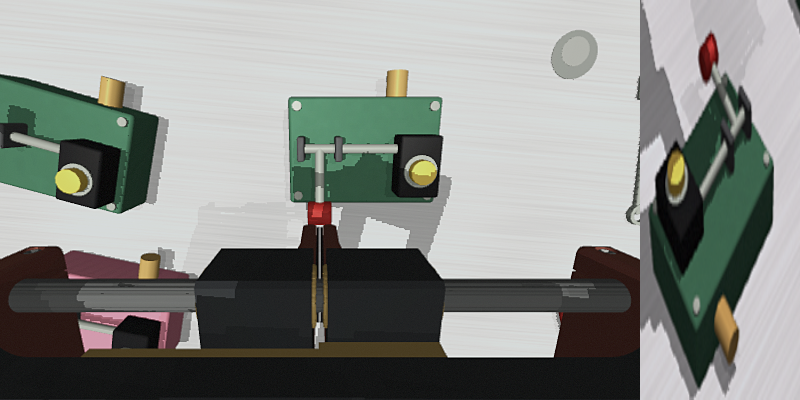

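The lever is down (knob at pixel 319,213, exactly where predicted) and the button is out. Next I grip the knob and follow the arc up.

Run:
```python
from h import *
U=np.array([0,0,61.])
set_gripper(60); env.reach(knob(1.6)+U+[0,0,80],Q); env.move_l(knob(1.6)+U,rate=100,f_stop=15)
set_gripper(0); s=env.read_state(); print('grip',s['width'],s['force'],s['tool_pos']-knob(1.6)-U)
F=[]
for a in np.linspace(1.6,.06,12)[1:]:
    env.move_l(knob(a)+U,rate=60); F.append(np.linalg.norm(env.read_state()['force']))
env.hold(.4); s=env.read_state(); print(np.round(F,1),s['force'],s['width'],s['time_s'],s['tool_pos']-knob(.06)-U)
im=viewer.camera('scene'); cv2.imwrite('pics/s3.png',cv2.resize(im[160:360,180:440],(780,600)))
```

```text
grip 25.80259899077085 [-1.16480903 -1.80963803  2.12889059] [ 0.06245413 -0.24157267  0.11715754]
[4.5 5.9 5.6 4.3 6.4 5.3 6.5 6.4 6.2 6.2 5.8] [-1.39380982 -5.14783838  2.88504606] 26.009414640272094 17.55 [-0.15163371 -0.27853085  0.12902192]
```

View pics/s3.png

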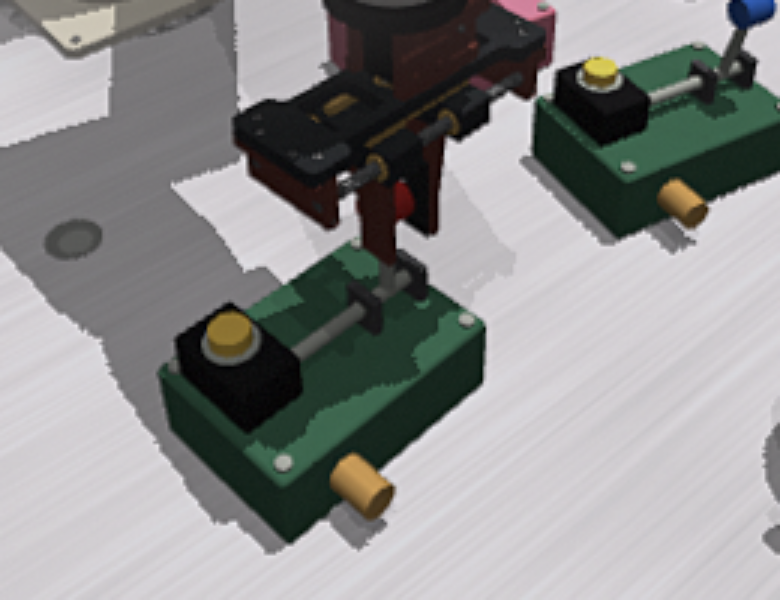

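The knob is held between the fingers in its raised position (crop 400,200), and the blue lever is still up (750,10). Next I release, retreat straight up and check.

Run:
```python
from h import *
U=np.array([0,0,61.])
set_gripper(60); env.hold(.6); env.move_l(knob(.06)+U+[0,0,130],rate=100)
env.reach(np.r_[(knob(.06)-60*ux)[:2],345],Q); env.hold(.5)
T=wpose(); im=viewer.camera('wrist'); sc=viewer.camera('scene'); tp=viewer.camera('top')
for a in(0,.1,1.6): print(a,proj(T,knob(a)))
print('now',near(im,'red',proj(T,knob(0))),'btn',near(im,'yel',proj(T,BT))[0],proj(T,BT))
print('scene',near(sc,'red',(316,231)),near(sc,'yel',(256,269))[0],near(sc,'blue',(432,161))[0],'top blue',near(tp,'blue',(187,174))[0],'top red',near(tp,'red',(350,151)))
cv2.imwrite('pics/s4.png',np.hstack([im[:,100:560],cv2.resize(sc[130:340,220:460],(320,400))])); print(env.read_state()['time_s'],env.read_state()['force'])
```

```text
0 [319.36837585 124.31710681]
0.1 [319.36928303 132.22210064]
1.6 [319.39677468 201.97172453]
now (array([319.5, 201.8]), [309, 191, 22, 22, 471]) btn [419.  162.4] [419.98721949 162.53805559]
scene (array([285.2, 231.4]), [277, 226, 16, 13, 112]) [255.9 269.5] [432.  160.9] top blue [187.2 174.5] top red (array([211.7, 280.5]), [205, 275, 14, 12, 150])
21.3583 [ 0.17236593 -0.77438697  0.07861175]
```

View pics/s4.png

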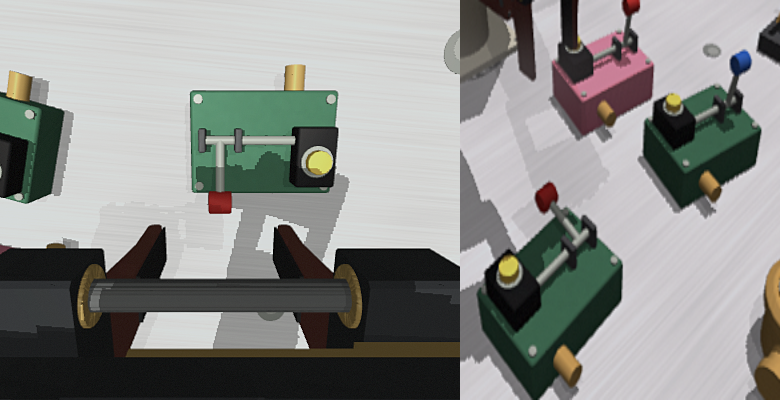

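The lever fell forward again after release (knob at 1.6 rad, wrist pixel 319,202); the button is out and the blue lever is up. I grip again, go right to the stop, and compare the knob's pixel with the prediction before letting go.

Run:
```python
from h import *
U=np.array([0,0,61.])
env.reach(knob(1.6)+U+[0,0,40],Q); env.move_l(knob(1.6)+U,rate=100,f_stop=15)
set_gripper(0)
def look(a,n=None):
    T=wpose(); im=viewer.camera('wrist'); b=near(im,'red',proj(T,knob(a)))
    print(round(a,2),'w pred',proj(T,knob(a)).round(1),b,env.read_state()['force'].round(1),(T[:3,3]-knob(a)-U).round(1)); return im
look(1.6)
A=np.linspace(1.6,0,12)[1:]
for i,a in enumerate(A):
    env.move_l(knob(a)+U,rate=60)
    if i in(3,7): look(a)
env.hold(.3); im=look(0); sc=viewer.camera('scene'); print(near(sc,'red',(316,231)),env.read_state()['time_s'])
cv2.imwrite('pics/s5.png',np.hstack([im[100:400,150:490],cv2.resize(sc[190:310,260:380],(300,300))]))
```

```text
1.6 w pred [318.7 257.4] (array([319.3, 255.9]), [292, 232, 55, 47, 2454]) [-0.4 -2.9  0.7] [ 0.1 -0.2  0.2]
1.02 w pred [318.7 257.1] (array([319.4, 256.8]), [293, 235, 54, 44, 2327]) [-0.8 -5.7  0.2] [-0.2 -0.2 -0.3]
0.44 w pred [318.7 256.2] (array([319.4, 262.4]), [293, 246, 54, 33, 1703]) [-2.6 -6.3 -0.6] [-0.7 -0.3 -0.5]
0 w pred [318.6 257.2] (array([319.6, 268.4]), [293, 258, 54, 21, 1073]) [-0.  -4.5  3.5] [-0.  -0.3  0.2]
(array([315.6, 226.6]), [313, 223, 6, 8, 36]) 27.2333
```

View pics/s5.png

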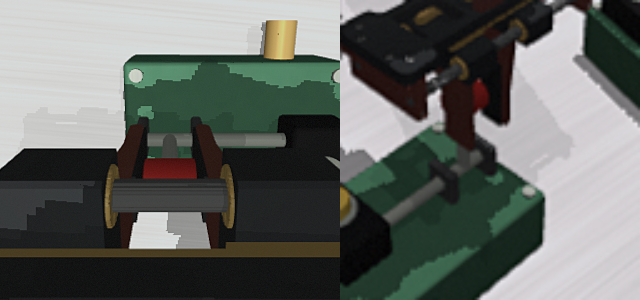

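The knob's upper edge slid from row 232 to 258 in the grip, so the lever lags the hand and is still near its balance point. I keep it held, read the lever angle from the knob's upper edge, and push further back until it meets the stop.

```bash
cat >> h.py <<'E'
def edge(T,a): # topmost row of the knob's silhouette for lever angle a
    th=np.linspace(0,2*np.pi,90); return min(proj(T,knob(a)+13*(np.cos(t)*ux+np.sin(t)*np.array([0,0,1])))[1] for t in th)
def angle(T,im):
    b=near(im,'red',(319,262)); g=np.linspace(-.1,.8,181); e=np.array([edge(T,a) for a in g]); return g[np.argmin(abs(e-b[1][1]))],b[1]
E
python3 - <<'E'
from h import *
T=wpose(); print(edge(T,0),edge(T,.25),angle(T,viewer.camera('wrist')))
for i in range(5):
    hit=env.move_l(env.read_state()['tool_pos']+4*ux-[0,0,.8*(i>0)],rate=40,f_stop=15); T=wpose(); im=viewer.camera('wrist')
    s=env.read_state(); print(hit,angle(T,im),s['force'].round(1),(T[:3,3]-knob(0))@ux,s['time_s'])
    if hit or angle(T,im)[0]<.02: break
E
```

```text
Traceback (most recent call last):
  File "h.py", line 33, in angle
    b=near(im,'red',(319,262)); g=np.linspace(-.1,.8,181); e=np.array([edge(T,a) for a in g]); return g[np.argmin(abs(e-b[1][1]))],b[1]
                                                                       ~~~~^^^^^
  File "h.py", line 31, in edge
    th=np.linspace(0,2*np.pi,90); return min(proj(T,knob(a)+13*(np.cos(t)*ux+np.sin(t)*np.array([0,0,1])))[1] for t in th)
                                         ~~~^^^^^^^^^^^^^^^^^^^^^^^^^^^^^^^^^^^^^^^^^^^^^^^^^^^^^^^^^^^^^^^^^^^^^^^^^^^^^^
  File "h.py", line 31, in <genexpr>
    th=np.linspace(0,2*np.pi,90); return min(proj(T,knob(a)+13*(np.cos(t)*ux+np.sin(t)*np.array([0,0,1])))[1] for t in th)
                                             ~~~~^^^^^^^^^^^^^^^^^^^^^^^^^^^^^^^^^^^^^^^^^^^^^^^^^^^^^^^^^
  File "h.py", line 25, in proj
    p=viewer.camera_params('wrist'); c=np.linalg.inv(T@np.array(p["tool_from_camera"]))@np.r_[X,1]
ValueError: time passes only in moves, steps and waits
```

```bash
sed -i "s/^def proj(T,X):/WP=viewer.camera_params('wrist')\ndef proj(T,X):/; s/    p=viewer.camera_params('wrist'); c=/    p=WP; c=/" h.py
python3 - <<'E'
from h import *
print(env.read_state()['time_s'])
T=wpose(); print(edge(T,0),edge(T,.25),angle(T,viewer.camera('wrist')))
for i in range(5):
    hit=env.move_l(env.read_state()['tool_pos']+4*ux-[0,0,.8*(i>0)],rate=40,f_stop=15); T=wpose(); im=viewer.camera('wrist')
    s=env.read_state(); a=angle(T,im); print(hit,a,s['force'].round(1),(T[:3,3]-knob(0))@ux,s['time_s'])
    if hit or a[0]<.02: break
E
```

```text
27.2833
231.11894779552512 264.35310971960644 (np.float64(0.19999999999999998), [293, 258, 54, 21, 1075])
False (np.float64(0.165), [293, 259, 54, 20, 1033]) [-1.6 -4.9  1.2] 3.118206850251733 27.6333
False (np.float64(0.11499999999999999), [293, 260, 54, 19, 982]) [-0.7 -5.3  3.1] 6.666195305341696 27.9333
False (np.float64(0.065), [293, 261, 54, 18, 922]) [-0.7 -5.5  1.7] 10.359898775973138 28.2333
False (np.float64(0.01999999999999999), [293, 262, 54, 17, 860]) [-2.4 -4.6  1.7] 13.929492353695744 28.5333
```

The lever angle fell from 0.20 to 0.02. I nudge a little more, then open and check before retreating.

Run:
```python
from h import *
hit=env.move_l(env.read_state()['tool_pos']+3*ux-[0,0,.6],rate=30,f_stop=12); print(hit,env.read_state()['force'].round(1),angle(wpose(),viewer.camera('wrist')))
set_gripper(60); env.hold(.8); T=wpose(); im=viewer.camera('wrist'); print('open',angle(T,im))
env.move_l(T[:3,3]+[0,0,130],rate=100)
env.reach(np.r_[(knob(0)-60*ux)[:2],345],Q); env.hold(.8)
T=wpose(); im=viewer.camera('wrist'); sc=viewer.camera('scene'); tp=viewer.camera('top')
print('pred',proj(T,knob(0)),proj(T,knob(.1)),'now',near(im,'red',proj(T,knob(0))))
print('scene',near(sc,'red',(316,231)),near(sc,'yel',(256,269))[0],near(sc,'blue',(432,161))[0],'top',near(tp,'blue',(187,174))[0],near(tp,'red',(350,151)))
cv2.imwrite('pics/s6.png',np.hstack([im[:,100:560],cv2.resize(sc[130:340,220:460],(320,400))])); print(env.read_state()['time_s'],env.read_state()['force'])
```

```text
False [-9.4 -4.6  8.3] (np.float64(0.009999999999999995), [293, 263, 54, 16, 819])
open (np.float64(0.0049999999999999906), [293, 266, 54, 13, 605])
pred [319.27060132 128.86107921] [319.27319853 136.72542248] now (array([320.2, 129.2]), [305, 115, 30, 29, 789])
scene (array([316.1, 231.5]), [307, 225, 18, 15, 154]) [256.3 269.8] [432.1 160.8] top [187.2 174.5] (array([211.7, 280.5]), [205, 275, 14, 12, 151])
33.2 [-0.43268513  0.37925229 -0.57647732]
```

View pics/s6.png

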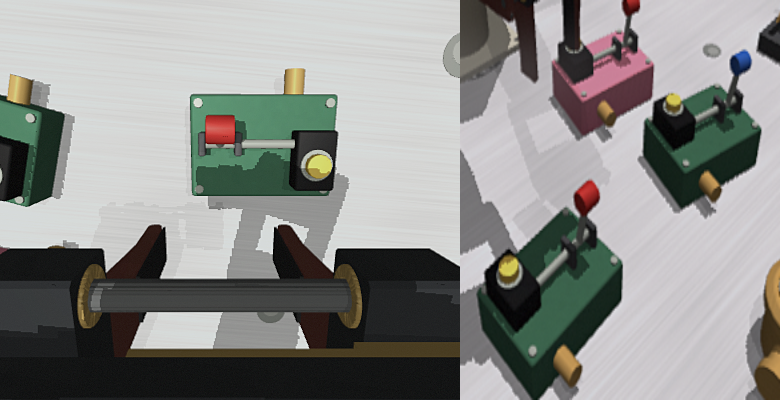

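The red lever is armed: the knob is at scene pixel (316.1, 231.5), against (316.1, 231.3) at the start. The button is out, the blue lever is unmoved and the arm is clear.

```bash
python3 -c "
from station import workorder
workorder.sign_off()"
```

```text
the job is handed in; nothing more can be done
```

The trip test is done and handed in at about 33 s of the 51 s allowed. I pressed the red-knob unit's button until its lever dropped, let go, then lifted the lever back to armed.

**Failed attempt:** the first lift did not hold. The knob slid in the grip, so the lever was still near its balance point and fell forward again on release. On the second lift I read the lever angle from the wrist camera (0.20 rad when I thought it was at the stop). I pushed on until it met the stop, then released.

**Last checks:**
- **Red lever:** its knob was within 1 px of the armed prediction in the wrist view, and within 0.2 px of its starting place in the scene view. The top camera gave no reading for it, because the arm was in the way.
- **Button:** it is back out; its scene pixel was within 0.7 px of the start.
- **Blue lever:** unmoved in both the scene and top views.
- **Arm:** clear of everything, with the force reading at noise level.

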